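Lid the crucible and lift it with the tongs

TASK

The steel sample in the open porcelain crucible is ready for the annealing furnace. Set the loose lid on the crucible so that it sits seated and level, then take the crucible tongs from their rest, close their bowed jaws round the crucible's waist and lift it upright, lid still on, at least 6 cm off the heat-proof board. Finish like that, still holding the crucible up in the tongs and touching it with nothing else; do not disturb the other things on the bench.

Things in the scene. Friction and masses are not known exactly. Their poses are not given: they have to be found in the camera images.
- heat_board: grey heat-proof board, 120 (its x) x 200 (its y) x 8 mm, fixed to the bench; origin at the centre of its underside. The crucible and its lid stand on it, one towards each end, about 100 mm apart. Behind it runs a tiled wall, nearest to the robot 32 degrees left of straight ahead; a wash bottle 171 mm high stands beyond the board's left end
- crucible: open white porcelain crucible, loose, 46 mm high, 66 g with its sample; straight waist 34 mm in diameter from 20 to 35 mm above the foot, flaring above that to a rim of 43 mm outside and about 37 mm inside diameter; foot 25 mm in diameter. Origin at the centre of the foot's underside, z up the axis
- crucible_waist (a point): on the crucible's axis, 28 mm above its foot: the height to grip with the tongs
- crucible_rim (a point): centre of the crucible's mouth, in the plane of the rim, 46 mm above the foot
- steel_sample: loose cut steel coupon 12 x 12 x 9.5 mm lying inside the crucible; stays in it
- lid: loose white porcelain lid, 22 g: flange 45 mm in diameter, below it a round register 27 mm in diameter and 4 mm deep, tapered at its end, that enters the crucible's mouth, on top a knob. Overall 23.5 mm high. Origin at the centre of the register's underside (the lid stands upright on it), z up through the knob
- lid_seat (a point): on the lid's axis, in the underside of the flange, 4 mm above the lid's origin; coincides with the crucible's rim point when seated
- lid_knob (a point): middle of the lid's knob, 17 mm above the lid's origin; the knob is 15.6 mm in diameter from 15 to 21.5 mm above the lid's origin and narrows to 13 mm below, down to the flange's top 8.5 mm above the lid's origin
- tongs: steel crucible tongs, loose, 100 g, 210 mm long, lying level on their rest: two arms side by side, 12 mm high, hinged at the back (pin 85 mm behind the origin), sprung open, with bowed jaws. Origin midway between the two black grip plates, at mid height; x points to the jaws, y to the left arm, z up
- tongs_jaw (a point): midway between the jaws, 105 mm ahead of the tongs' origin along its x, at mid height: the crucible's axis comes here. Open, the jaws (11 mm high, reaching 16 mm past this point) leave 48 mm between the tips: they pass the waist sideways, or the lidded crucible from above with 6 mm to spare all round
- tong_rest: bent-steel tong rest, fixed: foot plate 116 x 50 x 3 mm, two upright saddles 56 mm before and behind its origin, 24 mm high with end lugs to 29.5 mm, front one 78 mm wide. Origin at the centre of its underside, x along the tongs, which lie across the saddles with their origin 30 mm above it. To its right stands a lamp transformer, 118 mm high
- tongs_grip (a point): same point as the tongs' origin: where to grip and balance. The grip plates are 52 mm long (along x) and 20 mm high, centred here; over them the tongs measure 57 mm open, 43 mm closed on the crucible, 32 mm shut empty. The spring pushes each finger outward with 7 to 9 N. Squeezed 2 to 5 mm the tongs can be carried with the jaws still open; about 30 N of grip holds the crucible
- slide_box: bystander, leave alone: closed wooden slide box, 63 x 91 x 36 mm; origin at the centre of its underside
- hex_slug: bystander, leave alone: dark hexagonal steel bar sample, 24 x 28 x 24 mm; origin at the centre of its underside
- specimen_3: bystander, leave alone: black round mounted specimen, 30 x 30 x 19 mm; origin at the centre of its underside
- putty_tin: bystander, leave alone: round tin with a green lid, 66 x 66 x 34 mm; origin at the centre of its underside
Things that resemble listed ones, but are neither listed nor needed, are in the scene too. Leave any blue look-alike of the tongs alone.

How it is judged:
On the way, in this order (a step that is already met when the one before it is completed fails the run):
1. the lid sits seated and level on the crucible, let go, while the crucible stands on the board (distance between lid_seat and crucible_rim below 0.0045 m and z of lid_seat in the frame of crucible between 0.044 and 0.0478 m and angle between the z axis of lid and the z axis of crucible, either way round below 0.08 rad and contact force between the fingers and lid below 0.05 N and height (world z) of crucible below 0.011 m and angle between crucible's own z axis and vertical below 0.08 rad), for 0.3 s.
2. the tongs, gripped by the fingers, are closed on the crucible's waist (contact force between the fingers and tongs above 2 N and contact force between tongs and crucible above 1 N and distance between tongs_jaw and crucible_waist below 0.015 m), for 0.2 s.
At the end, for the whole second after the job is handed in: Fingers grip the tongs; the tongs' jaws alone hold the crucible at its waist (jaw point within 15 mm), foot more than 50 mm above the board, tilt under 0.2 rad, at rest, sample inside, lid seated: within 4.5 mm of the rim's centre, flange on the rim, level to 0.08 rad (all of step 2 and distance between lid_seat and crucible_rim below 0.0045 m and z of lid_seat in the frame of crucible between 0.044 and 0.0478 m and angle between the z axis of lid and the z axis of crucible, either way round below 0.08 rad and height (world z) of crucible above 0.06 m and angle between crucible's own z axis and vertical below 0.2 rad and contact force between each of the fingers, the arm and crucible below 0.05 N and contact force between each of the fingers, the arm and lid below 0.05 N and contact force between each of tongs, crucible and tong_rest below 0.05 N and linear speed of crucible below 0.03 m/s and z of steel_sample in the frame of crucible below 0.02 m and horizontal distance between steel_sample and crucible below 0.02 m); the arm keeps its last pose, push and grip.
It fails at once if the crucible is tipped over (angle between crucible's own z axis and vertical above 0.6 rad).
It fails at once if one of the bystanders is pushed more than 2 cm or tipped over (distance of any of slide_box, hex_slug, specimen_3, putty_tin from where it was at the start of the episode above 0.02 m or angle between any of slide_box, hex_slug, specimen_3, putty_tin's own z axis and vertical above 0.5 rad).
It also fails if it takes over 69 s, if anything falls off the work surface, if the arm or the gripper's body presses on something with over 40 N, if the wrist force passes 120 N, or if a joint passes its speed limit or range.

ROBOT

A 6-joint arm with a two-finger parallel gripper is mounted at the origin on the work surface; the furniture and walls round the work are solid. World frame = base frame: x ahead of the robot, y to its left, z up, the work surface at z = 0. Lengths are in m, angles in rad, forces in N, time in s.
With the tool pointing down it reaches from about 0.275 to 0.75 m from the base axis. Payload 10.2 kg.
Tool frame: the origin (TCP) lies on the centre line of the jaws, within the pads' length; the fingertips stand 11 mm ahead of it and the grasp point (between the pads) lies 8 mm behind it (ctrl.tip_reach is the distance from the TCP to the fingertips, in m); z points along the fingers, y is the direction in which the jaws open and shut (so a half turn about z gives the same grasp; the last joint's range is limited). The gripper opens to 88 mm and grips with 3 to 60 N. Pads are 18 mm wide; open, the fingers measure 123 mm over their backs; the gripper's body (75 mm by 187 mm) begins 45 mm behind the grasp point.
Start: joints at [-1.393, 0.313, 1.498, -0, 1.331, -0.223], TCP at [0.205, -0.483, 0.25] pointing down, gripper open.
Joint ranges: [-2.94, 2.94], [-0.97, 2.17], [0.19, 2.56], [-1.23, 4.37], [0.02, 3.11], [-2.88, 2.88]. Speed limits (rad/s): [2.39, 2.39, 3.01, 3.14, 3.14, 3.14].

INTERFACE

Orientations are given as a unit quaternion [x, y, z, w].
In Python, from bench import ctrl gives the robot as it stands.
- The arm moves only by the tool play_rows, never from a script. Its argument "increments" is a list that holds one entry, the list of rows, each a list of 7 numbers: the shift along the tool's x, y, z in m, then the turn, a rotation vector about the tool's x, y, z in rad, then the opening, from 0 (shut) to 1 (fully open). In form: [[[x, y, z, wx, wy, wz, gripper], ...]]. A call has exactly 10 rows; each row shifts and turns the pose as measured when the row begins, along the tool's axes as they then stand; what a row does not reach is not made up. A row lasts 1/12 s, in which the tool goes at most 41.7 mm and 7.16 degrees, less where a joint would pass 70% of its speed; a pose out of reach is approached as far as the arm can. A call is refused whole if a number of a shift passes 0.0417 or a number of a turn 0.125, either way. A call with a gripper value outside its range is refused whole. The fingers move at their own pace and stop on an object; "force" is the grip in N (left out, the last holds). Time passes only in rows, so rows that do not move let the fingers close, or fill a call up. It gives the time, the measured TCP pose, the force and the opening at its end, in the units of the state.
- ctrl.sense(): the state, without advancing time (a new reading comes with each control period).
- ctrl.get_image(name): name is "scene" or "top"; returns (picture, depth): 420x560x3 uint8, blue, green, red; 420x560 float32, m along the optical axis (not along the pixel's ray), 0 where there is no reading.
- ctrl.get_calibration(name): a dict with "fx", "fy", "cx", "cy" (pixels), "k1" (the pictures are not rectified: a ray, as slopes to the right and down, at radius r is drawn at 1 + k1 r^2 times it, then the intrinsics apply), "world_to_cam" (4x4, takes a point from world to camera coordinates). Camera axes: x right, y down, z forward; pixel columns grow to the right and rows downward; lengths in m; the calibration is good to about 2 mm. A picture is of the moment at which its call begins. get_calibration takes no time and is no camera call.
- ctrl.finish_job(): hands the job in, once; it reports no verdict.
Trained networks look in the newest picture that a camera, given by its name, has taken for a name from the list of things; names that differ only in an ending like _2 or _b are one class to them, and where a whole thing is asked for, a point or a joint stands for the part that bears it (a point fixed in the world has none). Each returns a list of dicts, best first, with "p" (0 to 1); they miss things now and then, are a little off and sometimes report something else, mostly with a low value. They report only what shows in the picture. A call takes as long as a camera call. They do not tell look-alikes from the thing itself.
- ctrl.outline_of(camera, name): "mask" (420x560 bool, what is visible of it) and "pixel" ([column, row] in pixels, amid what is visible of it).
The state is a dict: "t": time; "qpos": joint angles; "qvel": joint speeds; "joint_efforts": joint torques, N m; "tcp_pos": TCP position; "eef_rot": TCP orientation; "contact_force": force on the tool from outside, world axes, zero at the start; "moment": the same for the moment, N m; "opening": finger opening in m.
Only numpy, scipy, OpenCV 4.12 (cv2) and the standard library are available. Lean on these libraries where they do the work, as an engineer would, in place of code of your own. Each camera call takes 0.05 s, during which the arm holds its last target. There are 200 camera calls.

## Working session

There is one attempt and no reset: what is moved stays moved. The work goes in short steps, Python scripts to look and compute and a tool call to move; the robot and the scene stay as the last step left them, time stands still between calls to the robot, and variables do not carry over. Pictures are saved under pics/ and viewed, about 8 in all and at most 12, crops included, and the job is handed in when it is done.

Besides the shell and the picture viewer there is one more tool, called as a command line: name --argument value ..., lists and objects as JSON in quotes. play_rows: Moves the arm, as the interface text tells. Its arguments: {"type":"object","properties":{"increments":{"type":"array"},"force":{"type":"number"}},"required":["increments"]}

```bash
mkdir -p pics; ls; cat > h.py <<'E'
import numpy as np, cv2
from bench import ctrl
def rays(cam,uv):
    c=ctrl.get_calibration(cam); uv=np.atleast_2d(np.asarray(uv,float))
    d=np.c_[(uv[:,0]-c["cx"])/c["fx"],(uv[:,1]-c["cy"])/c["fy"]]
    s=d.copy()
    for _ in range(20): s=d/(1+c["k1"]*(s**2).sum(1,keepdims=True))
    return np.c_[s,np.ones(len(s))],np.array(c["world_to_cam"])
def cloud(cam,mask,depth):
    v,u=np.nonzero(mask&(depth>0)); r,T=rays(cam,np.c_[u,v])
    p=r*depth[v,u][:,None]; return (p-T[:3,3])@T[:3,:3]
def onplane(cam,uv,z):
    r,T=rays(cam,uv); o=-T[:3,:3].T@T[:3,3]; d=r@T[:3,:3]
    return o+d*((z-o[2])/d[:,2])[:,None]
E
python3 - <<'E'
from h import *
for cam in("scene","top"):
    im,d=ctrl.get_image(cam); np.savez(f"{cam}.npz",im=im,d=d)
    cv2.imwrite(f"pics/{cam}0.png",im)
    T=np.array(ctrl.get_calibration(cam)["world_to_cam"]);print(cam,(-T[:3,:3].T@T[:3,3]).round(3))
    for n in("crucible","lid","tongs","tong_rest","heat_board","slide_box","hex_slug","specimen_3","putty_tin"):
        for o in ctrl.outline_of(cam,n)[:3]:
            p=cloud(cam,o["mask"],d)
            if len(p)>3: print(n,round(o["p"],2),np.round(o["pixel"]),len(p),"med",np.median(p,0).round(3),"lo",np.percentile(p,3,0).round(3),"hi",np.percentile(p,97,0).round(3))
print(ctrl.sense())
E
```

```text
pics
scene [-0.098  0.38   0.999]
crucible 0.58 [205. 314.] 199 med [0.39  0.277 0.039] lo [0.362 0.261 0.012] hi [0.399 0.293 0.054]
crucible 0.25 [257. 261.] 471 med [0.455 0.046 0.031] lo [ 0.396 -0.015 -0.   ] hi [0.549 0.131 0.04 ]
lid 0.43 [224. 292.] 200 med [0.412 0.185 0.015] lo [0.396 0.164 0.005] hi [0.438 0.203 0.03 ]
lid 0.4 [263. 257.] 427 med [0.451 0.037 0.002] lo [ 0.401 -0.01  -0.002] hi [0.496 0.088 0.022]
tongs 0.58 [260. 250.] 197 med [0.445 0.048 0.032] lo [0.406 0.001 0.02 ] hi [0.547 0.084 0.04 ]
tongs 0.43 [379. 157.] 77 med [ 0.495 -0.548  0.013] lo [ 0.466 -0.567  0.004] hi [ 0.525 -0.496  0.019]
tong_rest 0.9 [265. 257.] 361 med [0.452 0.032 0.002] lo [ 0.4   -0.01  -0.001] hi [0.494 0.082 0.022]
heat_board 0.65 [214. 310.] 2475 med [0.393 0.232 0.007] lo [0.323 0.136 0.003] hi [0.475 0.322 0.01 ]
slide_box 0.73 [314. 182.] 151 med [ 0.555 -0.253  0.034] lo [ 0.535 -0.283  0.013] hi [ 0.584 -0.233  0.038]
slide_box 0.33 [203. 318.] 230 med [0.389 0.275 0.039] lo [0.362 0.259 0.013] hi [0.4   0.292 0.054]
hex_slug 0.43 [215. 228.] 46 med [0.612 0.08  0.021]
[... 1397 characters left out ...]
i [ 0.635 -0.298  0.041]
{'t': 1.0, 'qpos': array([-1.39339723e+00,  3.12914307e-01,  1.49772754e+00,  3.67509586e-05,
        1.33098948e+00, -2.23389620e-01]), 'qvel': array([ 0.00051775, -0.00066558, -0.00085874,  0.00147897, -0.00081291,
        0.00119135]), 'joint_efforts': array([ 1.49805605e-04, -4.02113628e+01, -2.52417272e+01,  6.94670761e-02,
        3.18496535e-02,  9.80561936e-06]), 'tcp_pos': array([ 0.20482795, -0.48339592,  0.24970247]), 'eef_rot': array([ 9.79989023e-01,  1.99051536e-01,  1.82894968e-05, -1.89230299e-05]), 'contact_force': array([-0.30193715, -0.09034157, -0.55225936]), 'moment': array([ 0.03476405,  0.04009296, -0.05386102]), 'opening': 0.08829191311988611}
```

```bash
python3 - <<'E'
import cv2
a=cv2.imread("pics/scene0.png")[120:360,130:430]; cv2.imwrite("pics/s1.png",cv2.resize(a,(750,600),interpolation=cv2.INTER_CUBIC))
b=cv2.imread("pics/top0.png")[130:290,110:290]; cv2.imwrite("pics/t1.png",cv2.resize(b,(675,600),interpolation=cv2.INTER_CUBIC))
E
```

```text
(no output)
```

View pics/s1.png

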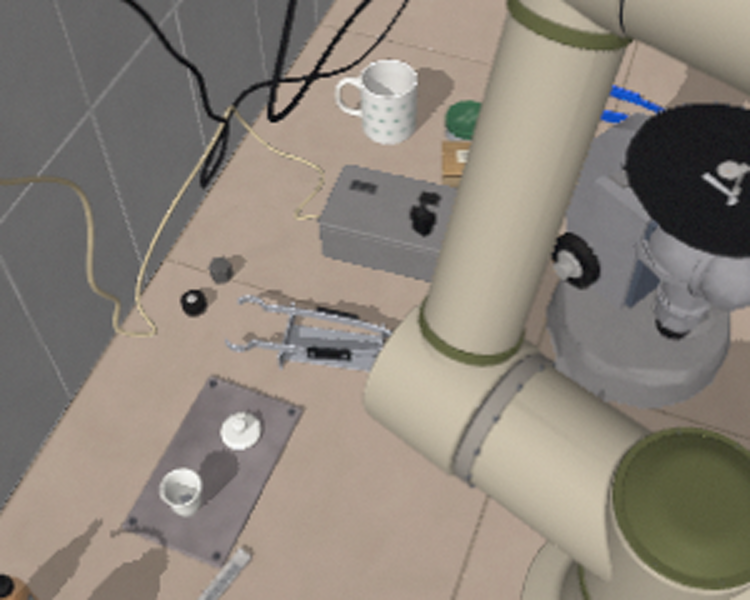

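View pics/t1.png

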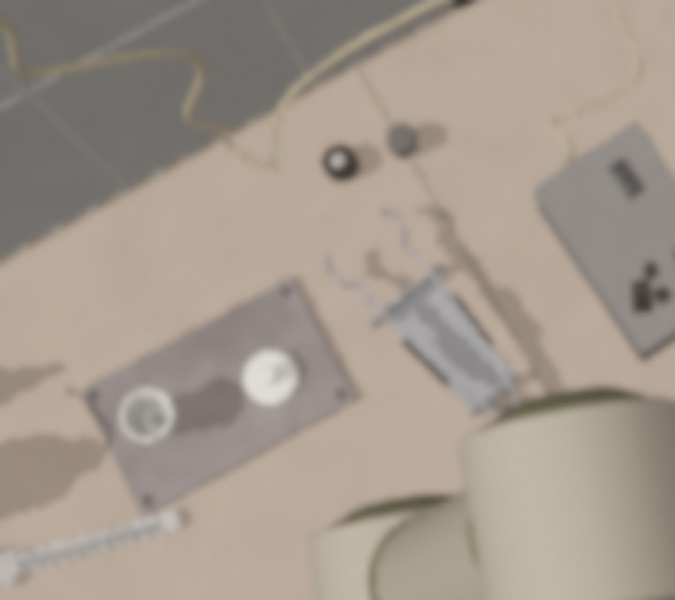

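Scene view: crucible at px (202,315), lid at (226,292), and steel tongs lying on their rest at about (262,255). Look-alikes are the blue tongs at (385,160), the white mug at (286,160) and the grey transformer at (285,215). I'm choosing the white crucible and knobbed lid on the grey board, and the steel tongs on the rest. The top view agrees: crucible (149,240), lid (182,230), tongs (222,222).

```bash
cat >> h.py <<'E'
from scipy.optimize import minimize
def proj(cam,P):
    c=ctrl.get_calibration(cam); T=np.array(c["world_to_cam"]); q=P@T[:3,:3].T+T[:3,3]; s=q[:,:2]/q[:,2:]
    s=s*(1+c["k1"]*(s**2).sum(1,keepdims=True)); return s*[c["fx"],c["fy"]]+[c["cx"],c["cy"]]
LID=[(0,13.5),(4,13.5),(4.01,22.5),(8.5,22.5),(8.51,6.5),(14.9,6.5),(15,7.8),(21.5,7.8),(23.5,5)]
CRU=[(0,12.5),(20,17),(35,17),(46,21.5)]
A=np.linspace(0,2*np.pi,48); U=np.c_[np.cos(A),np.sin(A)]
def fit(cam,im,prof,x0,z0,S=8,R=16,thr=None):
    uc=proj(cam,np.array([[x0[0],x0[1],z0+.02]]))[0].astype(int); o=uc-R
    cr=im[o[1]:o[1]+2*R,o[0]:o[0]+2*R]; g=cv2.resize(cr,None,fx=S,fy=S,interpolation=cv2.INTER_CUBIC).astype(float).min(2)
    t=thr or cv2.threshold(g.clip(0,255).astype(np.uint8),0,255,cv2.THRESH_OTSU)[0]
    m=(g>t).astype(np.uint8); cs,_=cv2.findContours(m,cv2.RETR_EXTERNAL,cv2.CHAIN_APPROX_NONE)
    c=max(cs,key=cv2.contourArea); m=cv2.drawContours(np.zeros_like(m),[c],-1,1,-1)
    def cost(p,ret=False):
        k=np.zeros_like(m)
        rings=[proj(cam,np.c_[p[0]+r/1e3*U[:,0],p[1]+r/1e3*U[:,1],np.full(48,z0+h/1e3)]) for h,r in prof]
        for a,b in zip(rings,rings[1:]):
            h=cv2.convexHull(((np.r_[a,b]-o+.5)*S-.5).astype(np.float32)); cv2.fillConvexPoly(k,np.round(h*16).astype(np.int32),1,shift=4)
        return (k!=m).sum()/m.sum()
    r=minimize(cost,x0,method="Nelder-Mead",options=dict(initial_simplex=np.array(x0)+[[0,0],[.006,0],[0,.006]],xatol=1e-4,fatol=1e-4))
    return r.x,r.fun,t
E
python3 - <<'E'
from h import *
for cam in("scene","top"):
    im=np.load(cam+".npz")["im"]
    for n,P,x0 in(("lid",LID,(.416,.185)),("cru",CRU,(.384,.281))):
        for thr in(None,160):
            x,f,t=fit(cam,im,P,x0,.008,thr=thr);print(cam,n,x.round(4),round(f,3),t)
# tongs / rest points by height, both cameras
c=[]
for cam in("scene","top"):
    z=np.load(cam+".npz"); p=cloud(cam,z["d"]>0,z["d"]); 
    k=(p[:,0]>.37)&(p[:,0]<.56)&(p[:,1]>-.02)&(p[:,1]<.14); 
    q=p[k&(p[:,2]>.026)&(p[:,2]<.045)]; print(cam,len(q)); print(q[::max(1,len(q)//25)].round(3).tolist())
E
```

```text
scene lid [0.4157 0.185 ] 0.206 168.0
scene lid [0.4151 0.1849] 0.105 160
scene cru [0.3805 0.2766] 0.112 158.0
scene cru [0.3805 0.2766] 0.119 160
top lid [0.4174 0.1862] 0.054 165.0
top lid [0.4175 0.1864] 0.078 160
top cru [0.383  0.2801] 0.214 145.0
top cru [0.3828 0.2779] 0.074 160
scene 352
[[0.551, 0.082, 0.033], [0.551, 0.089, 0.028], [0.52, 0.067, 0.032], [0.505, 0.059, 0.035], [0.506, 0.056, 0.026], [0.474, 0.027, 0.035], [0.478, 0.035, 0.033], [0.449, 0.005, 0.039], [0.449, 0.009, 0.037], [0.446, 0.011, 0.036], [0.438, 0.003, 0.033], [0.428, -0.004, 0.028], [0.417, -0.006, 0.028], [0.492, 0.112, 0.033], [0.481, 0.102, 0.032], [0.49, 0.12, 0.034], [0.459, 0.085, 0.035], [0.475, 0.1, 0.026], [0.439, 0.068, 0.038], [0.396, 0.014, 0.035], [0.438, 0.072, 0.038], [0.412, 0.041, 0.038], [0.39, 0.008, 0.032], [0.415, 0.047, 0.035], [0.389, 0.009, 0.028], [0.402, 0.031, 0.029]]
top 215
[[0.553, 0.093, 0.037], [0.541, 0.075, 0.034], [0.516, 0.137, 0.032], [0.509, 0.046, 0.034], [0.5, 0.133, 0.034], [0.493, 0.111, 0.037], [0.489, 0.042, 0.038], [0.483, 0.036, 0.039], [0.475, 0.099, 0.033], [0.471, 0.027, 0.035], [0.465, 0.092, 0.036], [0.462, 0.024, 0.027], [0.457, 0.014, 0.043], [0.45, 0.014, 0.043], [0.447, 0.004, 0.045], [0.443, 0.067, 0.035], [0.438, 0.004, 0.042], [0.432, 0.066, 0.04], [0.43, 0.054, 0.033], [0.423, 0.053, 0.043], [0.42, -0.008, 0.037], [0.415, 0.042, 0.033], [0.408, 0.042, 0.035], [0.405, -0.01, 0.031], [0.395, 0.014, 0.038], [0.389, 0.008, 0.034], [0.386, -0.002, 0.037]]
```

```bash
python3 - <<'E'
import cv2
a=cv2.imread("pics/scene0.png")[225:280,215:295]; cv2.imwrite("pics/s2.png",cv2.resize(a,(800,550),interpolation=cv2.INTER_CUBIC))
E
```

```text
(no output)
```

View pics/s2.png

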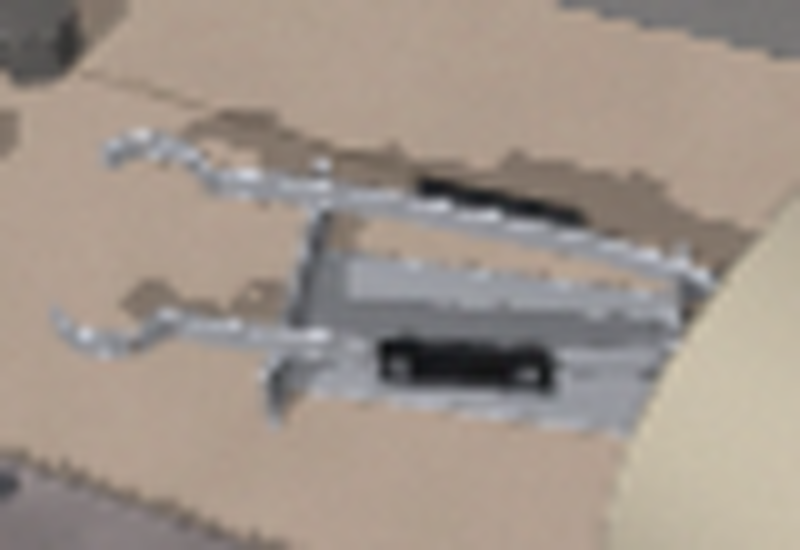

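Crop check: open steel tongs with black grip plates, bowed jaw tips at px (226,240) and (221,257). This is the right pair. The two cameras agree on the lid-to-crucible offset of (-34.6, +91.6) mm.

```bash
cat > plan.py <<'E'
import sys,numpy as np
from bench import ctrl
from scipy.spatial.transform import Rotation as Ro
# plan.py x y z toolx_yaw_deg N : constant tool-frame row
def plan(x,y,z,yaw,N):
    s=ctrl.sense(); R=Ro.from_quat(s["eef_rot"]); p=np.array(s["tcp_pos"]); a=np.radians(yaw)
    G=Ro.from_matrix(np.array([[np.cos(a),np.sin(a),0],[np.sin(a),-np.cos(a),0],[0,0,-1]]).reshape(3,3))
    w=(R.inv()*G).as_rotvec()/N
    M=sum((R*Ro.from_rotvec(w*k)).as_matrix() for k in range(N))
    v=np.linalg.solve(M,np.array([x,y,z])-p)
    X=R.as_matrix()
    print("t",round(s["t"],2),"p",p.round(4),"yaw",np.degrees(np.arctan2(X[1,0],X[0,0])).round(2),"tilt",(X[:,2]).round(4),"open",round(s["opening"],4),"F",np.round(s["contact_force"],1))
    print(N,"x",v.round(4).tolist(),w.round(4).tolist())
if __name__=="__main__": 
    a=list(map(float,sys.argv[1:])); plan(*a[:4],int(a[4]))
E
python3 plan.py .4163 .1857 .2 110.7 20; python3 plan.py .4163 .1857 .2 110.7 30
```

```text
t 1.0 p [ 0.2048 -0.4834  0.2497] yaw 22.96 tilt [ 0.  0. -1.] open 0.0883 F [-0.3 -0.1 -0.6]
20 x [0.0384, -0.0053, 0.0025] [0.0, -0.0, -0.0766]
t 1.0 p [ 0.2048 -0.4834  0.2497] yaw 22.96 tilt [ 0.  0. -1.] open 0.0883 F [-0.3 -0.1 -0.6]
30 x [0.0256, -0.0032, 0.0017] [0.0, -0.0, -0.051]
```

play_rows --increments '[[[0.0384, -0.0053, 0.001, 0, 0, -0.0766, 1], [0.0384, -0.0053, 0.001, 0, 0, -0.0766, 1], [0.0384, -0.0053, 0.001, 0, 0, -0.0766, 1], [0.0384, -0.0053, 0.001, 0, 0, -0.0766, 1], [0.0384, -0.0053, 0.001, 0, 0, -0.0766, 1], [0.0384, -0.0053, 0.001, 0, 0, -0.0766, 1], [0.0384, -0.0053, 0.001, 0, 0, -0.0766, 1], [0.0384, -0.0053, 0.001, 0, 0, -0.0766, 1], [0.0384, -0.0053, 0.001, 0, 0, -0.0766, 1], [0.0384, -0.0053, 0.001, 0, 0, -0.0766, 1]]]' --force 30

```text
t: 1.83
tcp_pos: [0.4487, -0.1827, 0.2383]
eef_rot: [0.829, 0.56, -0.0, 0.001]
contact_force: [0.4, -0.4, 0.3]
opening: 0.0876
```

```bash
python3 plan.py .4163 .1857 .1 110.7 12
```

```text
t 1.83 p [ 0.4487 -0.1827  0.2383] yaw 68.1 tilt [ 8.0e-04 -2.6e-03 -1.0e+00] open 0.0876 F [ 0.4 -0.4  0.3]
12 x [0.0313, -0.0041, 0.0115] [0.0001, 0.0002, -0.062]
```

play_rows --increments '[[[0.0313, -0.0041, 0.002, 0, 0, -0.062, 1], [0.0313, -0.0041, 0.002, 0, 0, -0.062, 1], [0.0313, -0.0041, 0.002, 0, 0, -0.062, 1], [0.0313, -0.0041, 0.005, 0, 0, -0.062, 1], [0.0313, -0.0041, 0.01, 0, 0, -0.062, 1], [0.0313, -0.0041, 0.012, 0, 0, -0.062, 1], [0.0313, -0.0041, 0.015, 0, 0, -0.062, 1], [0.0313, -0.0041, 0.015, 0, 0, -0.062, 1], [0.0313, -0.0041, 0.015, 0, 0, -0.062, 1], [0.0313, -0.0041, 0.015, 0, 0, -0.062, 1]]]'

```text
t: 2.67
tcp_pos: [0.4376, 0.1437, 0.144]
eef_rot: [0.604, 0.797, 0.002, 0.006]
contact_force: [1.1, -0.6, -0.1]
opening: 0.0883
```

```bash
python3 plan.py .4163 .1857 .06 110.7 5
```

```text
t 2.67 p [0.4376 0.1437 0.144 ] yaw 105.65 tilt [ 0.0123 -0.0043 -0.9999] open 0.0883 F [ 1.1 -0.6 -0.1]
5 x [0.0094, -0.0016, 0.0167] [0.0021, 0.0016, -0.0176]
```

play_rows --increments '[[[0.0094, -0.0016, 0.0167, 0.002, 0.0016, -0.0176, 1], [0.0094, -0.0016, 0.0167, 0.002, 0.0016, -0.0176, 1], [0.0094, -0.0016, 0.0167, 0.002, 0.0016, -0.0176, 1], [0.0094, -0.0016, 0.0167, 0.002, 0.0016, -0.0176, 1], [0.0094, -0.0016, 0.0167, 0.002, 0.0016, -0.0176, 1], [0, 0, 0, 0, 0, 0, 1], [0, 0, 0, 0, 0, 0, 1], [0, 0, 0, 0, 0, 0, 0.4], [0, 0, 0, 0, 0, 0, 0.4], [0, 0, 0, 0, 0, 0, 0.4]]]'

```text
t: 3.5
tcp_pos: [0.4131, 0.1925, 0.0572]
eef_rot: [0.563, 0.827, 0.0, -0.0]
contact_force: [0.9, -0.1, -0.1]
opening: 0.0703
```

```bash
python3 - <<'E'
from h import *
from plan import plan
plan(.4163,.1857,.031,110.7,5)
for cam in("scene","top"):
    im,d=ctrl.get_image(cam); cv2.imwrite(f"pics/{cam}1.png",im); np.savez(f"{cam}.npz",im=im,d=d)
    s=ctrl.sense(); print(cam,proj(cam,np.array([s["tcp_pos"]])).round(1))
a=cv2.resize(cv2.imread("pics/scene1.png")[210:360,160:310],(600,600),interpolation=cv2.INTER_CUBIC)
cv2.imwrite("pics/c1.png",a)
E
```

```text
t 3.5 p [0.4131 0.1925 0.0572] yaw 111.53 tilt [ 5.e-04  8.e-04 -1.e+00] open 0.0703 F [ 0.9 -0.1 -0.1]
5 x [-0.0015, 0.0001, 0.0052] [0.0001, -0.0001, 0.0029]
scene [[221.6 286.5]]
top [[176.7 229.8]]
```

View pics/c1.png

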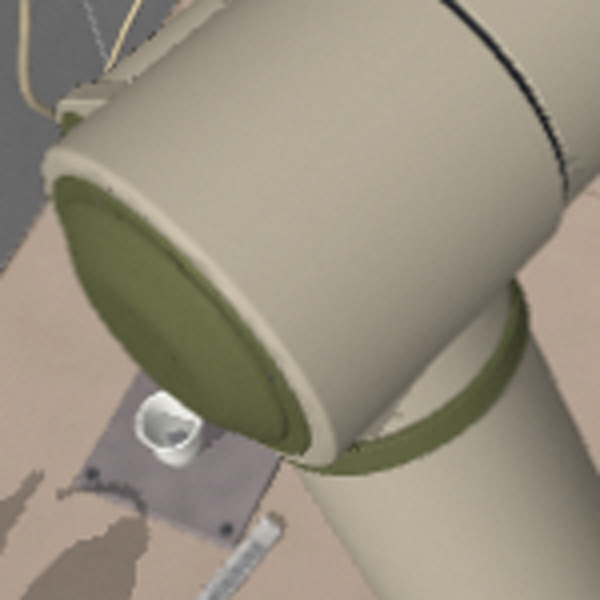

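The picture shows the wrist hiding the lid, with the crucible undisturbed at px (202,316). I'll descend on the measured position.

play_rows --increments '[[[-0.0015, 0.0001, 0, 0, 0, 0.003, 0.5], [-0.0015, 0.0001, 0, 0, 0, 0.003, 0.5], [-0.0015, 0.0001, 0, 0, 0, 0.003, 0.5], [-0.0015, 0.0001, 0.005, 0, 0, 0.003, 0.5], [-0.0015, 0.0001, 0.005, 0, 0, 0.003, 0.5], [0, 0, 0.005, 0, 0, 0, 0.5], [0, 0, 0.003, 0, 0, 0, 0.5], [0, 0, 0, 0, 0, 0, 0.5], [0, 0, 0, 0, 0, 0, 0.5], [0, 0, 0, 0, 0, 0, 0.5]]]'

```text
t: 4.43
tcp_pos: [0.417, 0.1843, 0.0374]
eef_rot: [0.57, 0.822, 0.001, 0.0]
contact_force: [0.5, -0.4, -1.0]
opening: 0.0439
```

```bash
python3 plan.py .4163 .1857 .031 110.7 4
```

```text
t 4.43 p [0.417  0.1843 0.0374] yaw 110.49 tilt [ 8.e-04  9.e-04 -1.e+00] open 0.0439 F [ 0.5 -0.4 -1. ]
4 x [0.0004, -0.0, 0.0016] [0.0003, -0.0001, -0.0009]
```

play_rows --increments '[[[0.0005, 0, 0.002, 0, 0, 0, 0.5], [0.0005, 0, 0.002, 0, 0, 0, 0.5], [0.0004, 0, 0.002, 0, 0, 0, 0.5], [0, 0, 0, 0, 0, 0, 0.3], [0, 0, 0, 0, 0, 0, 0.2], [0, 0, 0, 0, 0, 0, 0.1], [0, 0, 0, 0, 0, 0, 0.1], [0, 0, 0, 0, 0, 0, 0], [0, 0, 0, 0, 0, 0, 0], [0, 0, 0, 0, 0, 0, 0]]]' --force 15

```text
t: 5.27
tcp_pos: [0.4167, 0.1861, 0.0312]
eef_rot: [0.57, 0.822, 0.001, 0.0]
contact_force: [-0.1, -0.4, -0.8]
opening: 0.0143
```

```bash
python3 plan.py .4163 .1857 .1 110.7 5
```

```text
t 5.27 p [0.4167 0.1861 0.0312] yaw 110.52 tilt [ 0.0019  0.001  -1.    ] open 0.0143 F [-0.1 -0.4 -0.8]
5 x [-0.0, -0.0001, -0.0138] [0.0004, -0.0001, -0.0006]
```

play_rows --increments '[[[0, 0, -0.003, 0, 0, 0, 0], [0, 0, -0.005, 0, 0, 0, 0], [0, 0, -0.01, 0, 0, 0, 0], [0, 0, -0.013, 0, 0, 0, 0], [0, 0, -0.013, 0, 0, 0, 0], [0, 0, -0.013, 0, 0, 0, 0], [0, 0, -0.013, 0, 0, 0, 0], [0, 0, -0.005, 0, 0, 0, 0], [0, 0, 0, 0, 0, 0, 0], [0, 0, 0, 0, 0, 0, 0]]]'

```text
t: 6.1
tcp_pos: [0.4162, 0.1859, 0.1122]
eef_rot: [0.57, 0.822, 0.001, 0.001]
contact_force: [-0.4, -1.0, -0.8]
opening: 0.0143
```

```bash
python3 - <<'E'
from h import *
from plan import plan
plan(.4163-.0346,.1857+.0916,.12,110.7,6)
A=[]
for cam in("scene","top"):
    im,d=ctrl.get_image(cam); s=ctrl.sense(); u=proj(cam,np.array([s["tcp_pos"]]))[0];print(cam,u)
    u=u.astype(int); A.append(cv2.resize(im[u[1]-35:u[1]+35,u[0]-23:u[0]+23],(394,600),interpolation=cv2.INTER_CUBIC))
cv2.imwrite("pics/c2.png",np.hstack(A))
E
```

```text
t 6.1 p [0.4162 0.1859 0.1122] yaw 110.52 tilt [ 0.0026  0.0011 -1.    ] open 0.0143 F [-0.4 -1.  -0.8]
6 x [0.0163, -0.0, -0.0013] [0.0005, -0.0, -0.0005]
scene [220.24764613 273.89062488]
top [175.58464448 226.24556388]
```

View pics/c2.png

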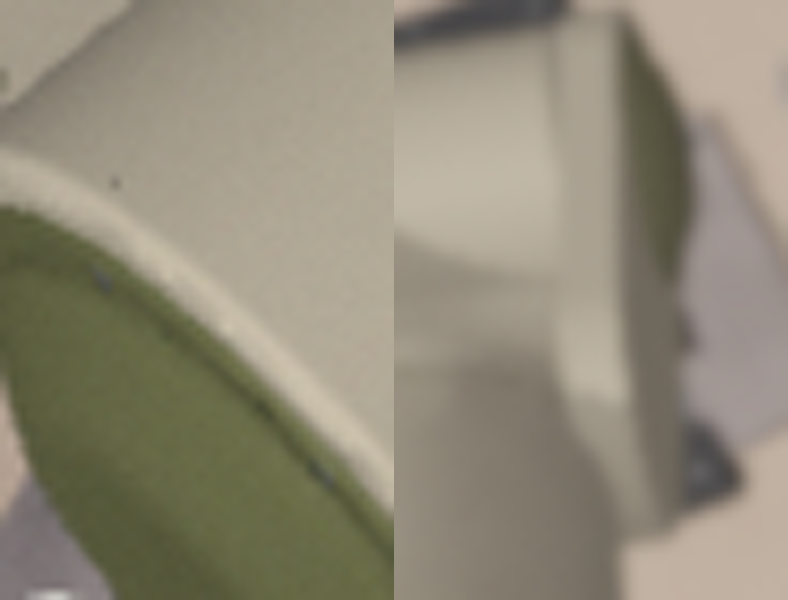

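play_rows --increments '[[[0.0163, 0, 0, 0.0005, 0, -0.0005, 0], [0.0163, 0, 0, 0.0005, 0, -0.0005, 0], [0.0163, 0, 0, 0.0005, 0, 0, 0], [0.0163, 0, 0, 0.0005, 0, 0, 0], [0.0163, 0, 0, 0.0005, 0, 0, 0], [0.0095, 0, 0, 0, 0, 0, 0], [0.002, 0, 0, 0, 0, 0, 0], [0, 0, 0, 0, 0, 0, 0], [0, 0, 0, 0, 0, 0, 0], [0, 0, 0, 0, 0, 0, 0]]]'

```text
t: 7.03
tcp_pos: [0.3804, 0.2743, 0.106]
eef_rot: [0.57, 0.821, -0.005, -0.003]
contact_force: [-0.9, -0.4, -0.7]
opening: 0.0145
```

```bash
python3 plan.py .3821 .2777 .082 110.6 6
```

```text
t 7.03 p [0.3804 0.2743 0.106 ] yaw 110.44 tilt [-0.0109 -0.0038 -0.9999] open 0.0145 F [-0.9 -0.4 -0.7]
6 x [0.0004, 0.0005, 0.004] [-0.0019, -0.0, -0.0005]
```

play_rows --increments '[[[0.0006, 0.0006, 0.004, -0.002, 0, -0.0005, 0], [0.0006, 0.0006, 0.004, -0.002, 0, -0.0005, 0], [0.0006, 0.0006, 0.004, -0.002, 0, -0.0005, 0], [0.0004, 0.0004, 0.004, -0.002, 0, -0.0005, 0], [0.0004, 0.0004, 0.004, -0.002, 0, -0.0005, 0], [0.0004, 0.0004, 0.004, -0.002, 0, -0.0005, 0], [0, 0, 0, 0, 0, 0, 0], [0, 0, 0, 0, 0, 0, 0], [0, 0, 0, 0, 0, 0, 0], [0, 0, 0, 0, 0, 0, 0]]]'

```text
t: 7.87
tcp_pos: [0.383, 0.2767, 0.0788]
eef_rot: [0.57, 0.821, 0.0, 0.0]
contact_force: [0.6, 0.3, 0.6]
opening: 0.0142
```

```bash
python3 - <<'E'
from h import *
from plan import plan
plan(.3821,.2777,.0735,110.6,4)
A=[]
for cam in("scene","top"):
    im,d=ctrl.get_image(cam); s=ctrl.sense(); u=proj(cam,np.array([s["tcp_pos"]]))[0];print(cam,u)
    cv2.imwrite(f"pics/{cam}3.png",im)
    u=u.astype(int); A.append(cv2.resize(im[u[1]-35:u[1]+35,u[0]-23:u[0]+23],(394,600),interpolation=cv2.INTER_CUBIC))
cv2.imwrite("pics/c3.png",np.hstack(A))
for cam in ("scene","top"):
  for o in ctrl.outline_of(cam,"lid")[:2]+ctrl.outline_of(cam,"crucible")[:2]: print(cam,o["p"],o["pixel"],o["mask"].sum())
E
```

```text
t 7.87 p [0.383  0.2767 0.0788] yaw 110.47 tilt [ 7.e-04  2.e-04 -1.e+00] open 0.0142 F [0.6 0.3 0.6]
4 x [0.0003, -0.0001, 0.0013] [0.0002, 0.0, -0.0006]
scene [199.28455683 309.44944608]
top [146.81517006 239.00774003]
```

play_rows --increments '[[[0.0012, -0.0003, 0, 0, 0, 0, 0], [0.0006, -0.0002, 0, 0, 0, 0, 0], [0, 0, 0.0015, 0, 0, 0, 0], [0, 0, 0.0015, 0, 0, 0, 0], [0, 0, 0.0015, 0, 0, 0, 0], [0, 0, 0.001, 0, 0, 0, 0], [0, 0, 0, 0, 0, 0, 0], [0, 0, 0, 0, 0, 0, 0], [0, 0, 0, 0, 0, 0, 0], [0, 0, 0, 0, 0, 0, 0]]]'

```text
t: 9.0
tcp_pos: [0.3819, 0.2784, 0.0731]
eef_rot: [0.57, 0.821, 0.001, 0.0]
contact_force: [0.1, -0.3, 0.6]
opening: 0.0145
```

```bash
python3 plan.py .3821 .2777 .0732 110.5 4
```

```text
t 9.0 p [0.3819 0.2784 0.0731] yaw 110.46 tilt [ 1.2e-03  5.0e-04 -1.0e+00] open 0.0145 F [ 0.1 -0.3  0.6]
4 x [-0.0002, -0.0, -0.0] [0.0003, -0.0, -0.0002]
```

play_rows --increments '[[[0, 0, 0, 0, 0, 0, 0.18], [0, 0, 0, 0, 0, 0, 0.2], [0, 0, 0, 0, 0, 0, 0.25], [0, 0, 0, 0, 0, 0, 0.35], [0, 0, 0, 0, 0, 0, 0.45], [0, 0, 0, 0, 0, 0, 0.5], [0, 0, -0.005, 0, 0, 0, 0.5], [0, 0, -0.01, 0, 0, 0, 0.5], [0, 0, -0.02, 0, 0, 0, 0.5], [0, 0, -0.03, 0, 0, 0, 0.5]]]'

```text
t: 9.83
tcp_pos: [0.3795, 0.2773, 0.1371]
eef_rot: [0.57, 0.821, -0.004, -0.002]
contact_force: [0.7, -0.4, 0.5]
opening: 0.0437
```

```bash
python3 plan.py .40 0.0 .22 30 10
```

```text
t 9.83 p [0.3795 0.2773 0.1371] yaw 110.45 tilt [-0.0084 -0.0034 -1.    ] open 0.0437 F [ 0.7 -0.4  0.5]
10 x [-0.0284, 0.0103, -0.0083] [-0.0007, 0.0007, 0.1404]
```

```bash
python3 plan.py .35 -.22 .25 40 16
```

```text
t 9.83 p [0.3795 0.2773 0.1371] yaw 110.45 tilt [-0.0084 -0.0034 -1.    ] open 0.0437 F [ 0.7 -0.4  0.5]
16 x [-0.0328, 0.0053, -0.007] [-0.0005, 0.0004, 0.0768]
```

play_rows --increments '[[[-0.01, 0, -0.03, 0, 0, 0, 0.5], [-0.0328, 0.0053, -0.02, 0, 0, 0.0768, 0.7], [-0.0328, 0.0053, -0.015, 0, 0, 0.0768, 1], [-0.0328, 0.0053, -0.015, 0, 0, 0.0768, 1], [-0.0328, 0.0053, -0.01, 0, 0, 0.0768, 1], [-0.0328, 0.0053, -0.005, 0, 0, 0.0768, 1], [-0.0328, 0.0053, -0.005, 0, 0, 0.0768, 1], [-0.0328, 0.0053, -0.005, 0, 0, 0.0768, 1], [-0.0328, 0.0053, 0, 0, 0, 0.0768, 1], [-0.0328, 0.0053, 0, 0, 0, 0.0768, 1]]]'

```text
t: 10.67
tcp_pos: [0.4444, -0.0269, 0.264]
eef_rot: [0.821, 0.571, 0.005, 0.005]
contact_force: [1.1, -0.2, 0.5]
opening: 0.088
```

```bash
python3 plan.py .35 -.22 .25 40 8
```

```text
t 10.67 p [ 0.4444 -0.0269  0.264 ] yaw 69.7 tilt [ 0.0127 -0.0024 -0.9999] open 0.088 F [ 1.1 -0.2  0.5]
8 x [-0.027, 0.0034, 0.0017] [0.0015, -0.0007, 0.0648]
```

play_rows --increments '[[[-0.027, 0.0034, 0, 0.0015, -0.0007, 0.0648, 1], [-0.027, 0.0034, 0, 0.0015, -0.0007, 0.0648, 1], [-0.027, 0.0034, 0, 0.0015, -0.0007, 0.0648, 1], [-0.027, 0.0034, 0, 0.0015, -0.0007, 0.0648, 1], [-0.027, 0.0034, 0, 0.0015, -0.0007, 0.0648, 1], [-0.027, 0.0034, 0, 0.0015, -0.0007, 0.0648, 1], [-0.027, 0.0034, 0, 0.0015, -0.0007, 0.0648, 1], [-0.027, 0.0034, 0, 0.0015, -0.0007, 0.0648, 1], [-0.02, 0, 0, 0, 0, 0, 1], [0, 0, 0, 0, 0, 0, 1]]]'

```text
t: 11.5
tcp_pos: [0.3224, -0.2444, 0.2734]
eef_rot: [0.946, 0.324, 0.002, 0.005]
contact_force: [-0.8, -0.0, 0.2]
opening: 0.0884
```

```bash
python3 - <<'E'
from h import *
from plan import plan
plan(.43,.05,.15,40,10)
A=[]
for cam in("scene","top"):
    im,d=ctrl.get_image(cam); np.savez(f"{cam}.npz",im=im,d=d)
    u0=dict(scene=(205,262,150,120),top=(120,180,150,120))[cam]
    B=im[u0[1]-25:u0[1]+75 if cam=="scene" else u0[1]+75,u0[0]-20:u0[0]+110]
    A.append(cv2.resize(B,(390,300),interpolation=cv2.INTER_CUBIC))
    c=proj(cam,np.array([[.3817,.2773,.03]]))[0].astype(int)
    A.append(cv2.resize(im[c[1]-15:c[1]+15,c[0]-20:c[0]+19],(390,300),interpolation=cv2.INTER_CUBIC))
    LC=[(0,12.5),(20,17),(35,17),(46,21.5),(46.01,22.5),(50.5,22.5),(50.6,6.5),(57,7.8),(63.5,7.8),(65.5,5)]
    for thr in(None,160):
        x,f,t=fit(cam,im,LC,(.3815,.277),.008,thr=thr); print(cam,x.round(4),round(f,3),t)
cv2.imwrite("pics/c4.png",np.vstack([np.hstack(A[:2]),np.hstack(A[2:])]))
E
```

```text
t 11.5 p [ 0.3224 -0.2444  0.2734] yaw 37.85 tilt [ 0.0071 -0.0073 -0.9999] open 0.0884 F [-0.8 -0.   0.2]
10 x [0.0268, -0.0163, 0.0123] [0.001, -0.0001, -0.0037]
scene [0.381  0.2768] 0.21 157.0
scene [0.381  0.2769] 0.336 160
top [0.3827 0.2784] 0.058 171.0
top [0.3833 0.2791] 0.09 160
```

View pics/c4.png

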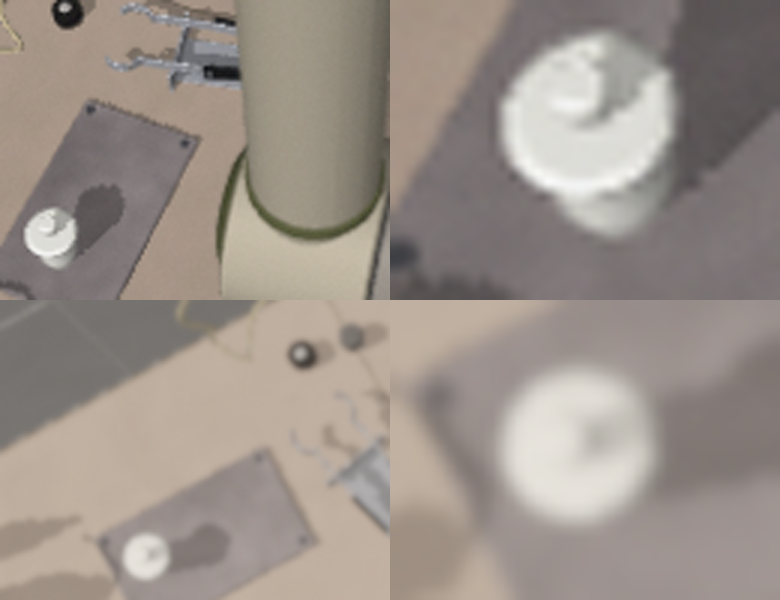

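The lidded crucible stands upright at scene px (203,309), its lid visibly flush and centred, and both fits still put it near (0.382, 0.278). The tongs are untouched, so I'll measure them from the first pictures.

```bash
python3 - <<'E'
from h import *
s=lambda p:[215+(p[0]+.5)/10-.5,225+(p[1]+.5)/10-.5]
t=lambda p:[110+(p[0]+.5)/3.75-.5,130+(p[1]+.5)/3.75-.5]
def rep(n,c,L,R,lt,rt):
    P=onplane(c,[L,R],.040); Q=onplane(c,[lt,rt],.035)
    m=P.mean(0);q=Q.mean(0);d=q-m;w=P[0]-P[1]
    print(n,"L,R",P[:,:2].round(4).tolist(),"width",np.linalg.norm(w[:2]).round(4),"mid",m[:2].round(4),"tips",Q[:,:2].round(4).tolist(),"gap",np.linalg.norm(Q[0]-Q[1]).round(4),"tipmid",q[:2].round(4),"len",np.linalg.norm(d[:2]).round(4),"head",np.degrees(np.arctan2(d[1],d[0])).round(1),"head from tips",(np.degrees(np.arctan2(*(Q[0]-Q[1])[[1,0]]))-90).round(1),"plates",(np.degrees(np.arctan2(w[1],w[0]))-90).round(1))
rep("scene","scene",s((466,343)),s((502,190)),s((58,312)),s((108,152)))
rep("top","top",t((425,361)),t((475,316)),t((330,262)),t((387,212)))
print("plate ends scene L",onplane("scene",[s((380,343)),s((552,350))],.04).round(4).tolist(),"R",onplane("scene",[s((420,180)),s((583,212))],.04).round(4).tolist())
# rest foot plate orientation & dark pixels of plates
for cam,b in(("scene",(252,300,238,268)),("top",(210,245,205,235))):
    im=cv2.imread(f"pics/{cam}0.png"); g=im.max(2)
    v,u=np.nonzero(g<70); k=(u>b[0])&(u<b[1])&(v>b[2])&(v<b[3]); P=onplane(cam,np.c_[u[k],v[k]],.037)[:,:2]
    if len(P)>8:
        _,l,c=cv2.kmeans(P.astype(np.float32),2,None,(3,50,1e-6),5,cv2.KMEANS_PP_CENTERS); print(cam,len(P),c.round(4).tolist(),np.bincount(l.ravel()),c.mean(0))
E
```

```text
scene L,R [[0.4247, 0.0524], [0.4601, 0.0122]] width 0.0536 mid [0.4424 0.0323] tips [[0.5112, 0.1354], [0.5491, 0.0925]] gap 0.0572 tipmid [0.5301 0.1139] len 0.1198 head 42.9 head from tips 41.5 plates 41.4
top L,R [[0.4265, 0.0539], [0.4636, 0.0131]] width 0.0551 mid [0.4451 0.0335] tips [[0.5108, 0.1343], [0.553, 0.0876]] gap 0.0629 tipmid [0.5319 0.111 ] len 0.1164 head 41.7 head from tips 42.1 plates 42.4
plate ends scene L [[0.4404, 0.0713, 0.04], [0.4071, 0.035, 0.04]] R [[0.4784, 0.0286, 0.04], [0.4388, -0.0012, 0.04]]
scene 88 [[0.42100000381469727, 0.055399999022483826], [0.46050000190734863, 0.014999999664723873]] [63 25] [0.44075495 0.0351742 ]
```

```bash
python3 - <<'E'
from h import *
from plan import plan
a=np.radians(42);X=np.array([np.cos(a),np.sin(a)]);Y=np.array([-X[1],X[0]])
for cam in("scene","top"):
    z=np.load(cam+".npz"); p=cloud(cam,z["d"]>0,z["d"]); q=p[:,:2]-[.4435,.033]; q=np.c_[q@X,q@Y]
    k=(p[:,2]>.055)&(p[:,2]<.135)&(abs(q[:,0])<.15)&(q[:,1]<-.04)&(q[:,1]>-.25)
    print(cam,k.sum(),"y max in front/mid/back",[q[k&(q[:,0]>l)&(q[:,0]<l+.04),1].max(initial=-9).round(3) for l in(-.1,-.06,-.02,.02,.06,.1)])
plan(.4435,.033,.16,42,10)
E
```

```text
scene 25 y max in front/mid/back [np.float64(-9.0), np.float64(-9.0), np.float64(-9.0), np.float64(-0.127), np.float64(-9.0), np.float64(-9.0)]
top 1834 y max in front/mid/back [np.float64(-0.107), np.float64(-0.114), np.float64(-0.119), np.float64(-0.124), np.float64(-9.0), np.float64(-9.0)]
t 11.6 p [ 0.324  -0.243   0.2733] yaw 37.95 tilt [ 0.0079 -0.0069 -0.9999] open 0.0883 F [-0.1 -0.   0.3]
10 x [0.0268, -0.0136, 0.0113] [0.001, -0.0002, -0.0071]
```

play_rows --increments '[[[0.0268, -0.0136, 0.003, 0.001, 0, -0.0071, 1], [0.0268, -0.0136, 0.005, 0.001, 0, -0.0071, 1], [0.0268, -0.0136, 0.005, 0.001, 0, -0.0071, 1], [0.0268, -0.0136, 0.005, 0.001, 0, -0.0071, 1], [0.0268, -0.0136, 0.01, 0.001, 0, -0.0071, 1], [0.0268, -0.0136, 0.01, 0.001, 0, -0.0071, 1], [0.0268, -0.0136, 0.01, 0.001, 0, -0.0071, 1], [0.0268, -0.0136, 0.01, 0.001, 0, -0.0071, 1], [0.0268, -0.0136, 0.01, 0.001, 0, -0.0071, 1], [0.0148, -0.0066, 0.01, 0.001, 0, -0.0071, 1]]]'

```text
t: 12.43
tcp_pos: [0.4452, 0.0393, 0.1976]
eef_rot: [0.932, 0.364, 0.005, 0.003]
contact_force: [-0.0, -0.6, -0.3]
opening: 0.0878
```

```bash
python3 plan.py .4435 .033 .11 42 6
```

```text
t 12.43 p [0.4452 0.0393 0.1976] yaw 42.64 tilt [ 0.0112 -0.0025 -0.9999] open 0.0878 F [-0.  -0.6 -0.3]
6 x [-0.001, 0.0005, 0.0146] [0.0016, -0.0011, 0.0019]
```

play_rows --increments '[[[-0.001, 0.0005, 0.0146, 0.0016, -0.0011, 0.0019, 1], [-0.001, 0.0005, 0.0146, 0.0016, -0.0011, 0.0019, 1], [-0.001, 0.0005, 0.0146, 0.0016, -0.0011, 0.0019, 1], [-0.001, 0.0005, 0.0146, 0.0016, -0.0011, 0.0019, 1], [-0.001, 0.0005, 0.0146, 0.0016, -0.0011, 0.0019, 1], [-0.001, 0.0005, 0.0146, 0.0016, -0.0011, 0.0019, 1], [0, 0, 0, 0, 0, 0, 1], [0, 0, 0, 0, 0, 0, 1], [0, 0, 0, 0, 0, 0, 1], [0, 0, 0, 0, 0, 0, 1]]]'

```text
t: 13.27
tcp_pos: [0.4446, 0.0492, 0.1086]
eef_rot: [0.929, 0.37, 0.001, -0.001]
contact_force: [0.2, 0.1, 0.1]
opening: 0.0882
```

```bash
python3 plan.py .4435 .033 .06 42 5
```

```text
t 13.27 p [0.4446 0.0492 0.1086] yaw 43.39 tilt [ 0.0015  0.0026 -1.    ] open 0.0882 F [0.2 0.1 0.1]
5 x [-0.0024, 0.0022, 0.0097] [-0.0002, -0.0006, 0.0048]
```

play_rows --increments '[[[-0.0024, 0.0022, 0, 0, -0.0006, 0.0048, 1], [-0.0024, 0.0022, 0, 0, -0.0006, 0.0048, 1], [-0.0024, 0.0022, 0, 0, -0.0006, 0.0048, 1], [-0.0024, 0.0022, 0, 0, -0.0006, 0.0048, 1], [-0.0024, 0.0022, 0.005, 0, -0.0006, 0.0048, 1], [0, 0, 0.01, 0, 0, 0, 1], [0, 0, 0.01, 0, 0, 0, 1], [0, 0, 0.01, 0, 0, 0, 1], [0, 0, 0, 0, 0, 0, 1], [0, 0, 0, 0, 0, 0, 1]]]'

```text
t: 14.1
tcp_pos: [0.4446, 0.0295, 0.0741]
eef_rot: [0.935, 0.356, 0.002, 0.001]
contact_force: [1.0, -0.1, -0.7]
opening: 0.0879
```

```bash
python3 plan.py .4435 .033 .0235 42 5
```

```text
t 14.1 p [0.4446 0.0295 0.0741] yaw 41.7 tilt [ 4.8e-03 -9.0e-04 -1.0e+00] open 0.0879 F [ 1.  -0.1 -0.7]
5 x [0.0003, -0.0007, 0.0101] [0.0008, -0.0006, -0.0011]
```

play_rows --increments '[[[0.0004, -0.001, 0.0, 0.0008, -0.0006, -0.001, 1], [0.0004, -0.001, 0.008, 0.0008, -0.0006, -0.001, 1], [0.0004, -0.001, 0.008, 0.0008, -0.0006, -0.001, 1], [0.0003, 0, 0.008, 0.0008, -0.0006, -0.001, 1], [0, 0, 0.008, 0.0008, 0, -0.001, 1], [0, 0, 0.007, 0, 0, 0, 1], [0, 0, 0.005, 0, 0, 0, 1], [0, 0, 0, 0, 0, 0, 1], [0, 0, 0, 0, 0, 0, 1], [0, 0, 0, 0, 0, 0, 1]]]'

```text
t: 14.93
tcp_pos: [0.444, 0.0328, 0.0258]
eef_rot: [0.934, 0.358, 0.0, -0.0]
contact_force: [0.8, -0.7, 0.3]
opening: 0.0884
```

```bash
python3 plan.py .4435 .033 .0225 42 4
```

```text
t 14.93 p [0.444  0.0328 0.0258] yaw 41.99 tilt [ 3.e-04  5.e-04 -1.e+00] open 0.0884 F [ 0.8 -0.7  0.3]
4 x [-0.0, -0.0001, 0.0008] [-0.0, -0.0001, -0.0]
```

play_rows --increments '[[[0, 0, 0.0013, 0, 0, 0, 0.8], [0, 0, 0.0013, 0, 0, 0, 0.7], [0, 0, 0.001, 0, 0, 0, 0.68], [0, 0, 0, 0, 0, 0, 0.66], [0, 0, 0, 0, 0, 0, 0.65], [0, 0, 0, 0, 0, 0, 0.64], [0, 0, 0, 0, 0, 0, 0.63], [0, 0, 0, 0, 0, 0, 0.62], [0, 0, 0, 0, 0, 0, 0.62], [0, 0, 0, 0, 0, 0, 0.62]]]' --force 30

```text
t: 15.77
tcp_pos: [0.4445, 0.0327, 0.0228]
eef_rot: [0.934, 0.358, 0.001, 0.0]
contact_force: [0.3, 0.0, -0.7]
opening: 0.0551
```

```bash
python3 plan.py .4435 .033 .1 42 6;python3 -c "
from bench import ctrl;print(ctrl.sense()['moment'])"
```

```text
t 15.77 p [0.4445 0.0327 0.0228] yaw 41.99 tilt [ 2.3e-03  1.0e-04 -1.0e+00] open 0.0551 F [ 0.3  0.  -0.7]
6 x [-0.0001, -0.0001, -0.0129] [0.0002, -0.0003, -0.0]
[-0.02015696 -0.01538649 -0.02269131]
```

play_rows --increments '[[[0, 0, 0, 0, 0, 0, 0.61], [0, 0, 0, 0, 0, 0, 0.61], [0, 0, 0, 0, 0, 0, 0.61], [0, 0, -0.004, 0, 0, 0, 0.61], [0, 0, -0.006, 0, 0, 0, 0.61], [0, 0, -0.008, 0, 0, 0, 0.61], [0, 0, -0.01, 0, 0, 0, 0.61], [0, 0, -0.01, 0, 0, 0, 0.61], [0, 0, -0.01, 0, 0, 0, 0.61], [0, 0, -0.006, 0, 0, 0, 0.61]]]'

```text
t: 16.6
tcp_pos: [0.4438, 0.0328, 0.0815]
eef_rot: [0.934, 0.358, 0.001, 0.0]
contact_force: [0.2, -0.3, -0.9]
opening: 0.0536
```

```bash
python3 plan.py .4435 .033 .1 42 6;python3 -c "
from bench import ctrl;print(ctrl.sense()['moment'])"
```

```text
t 16.6 p [0.4438 0.0328 0.0815] yaw 42.0 tilt [ 1.1e-03  3.0e-04 -1.0e+00] open 0.0536 F [ 0.2 -0.3 -0.9]
6 x [-0.0, -0.0001, -0.0031] [0.0001, -0.0002, -0.0]
[-0.02230365 -0.04861636 -0.05207581]
```

```bash
python3 plan.py .335 .103 .11 75 12; python3 -c "
from h import *
print(onplane('top',[[158,268],[110,282]],.01))"
```

```text
t 16.6 p [0.4438 0.0328 0.0815] yaw 42.0 tilt [ 1.1e-03  3.0e-04 -1.0e+00] open 0.0536 F [ 0.2 -0.3 -0.9]
12 x [-0.0, -0.0109, -0.0024] [0.0001, -0.0001, -0.048]
[[0.30138158 0.25535435 0.01      ]
 [0.26007971 0.40032946 0.01      ]]
```

play_rows --increments '[[[0, -0.003, -0.006, 0, 0, 0, 0.61], [0, -0.006, -0.005, 0, 0, -0.03, 0.61], [0, -0.0109, -0.004, 0, 0, -0.048, 0.61], [0, -0.0109, 0, 0, 0, -0.048, 0.61], [0, -0.0109, 0, 0, 0, -0.048, 0.61], [0, -0.0109, 0, 0, 0, -0.048, 0.61], [0, -0.0109, 0, 0, 0, -0.048, 0.61], [0, -0.0109, 0, 0, 0, -0.048, 0.61], [0, -0.0109, 0, 0, 0, -0.048, 0.61], [0, -0.0109, 0, 0, 0, -0.048, 0.61]]]'

```text
t: 17.43
tcp_pos: [0.3626, 0.0945, 0.1007]
eef_rot: [0.832, 0.556, 0.002, 0.001]
contact_force: [0.3, 0.6, -0.5]
opening: 0.0535
```

```bash
python3 plan.py .335 .103 .10 75 6
```

```text
t 17.43 p [0.3626 0.0945 0.1007] yaw 67.49 tilt [ 0.0039  0.     -1.    ] open 0.0535 F [ 0.3  0.6 -0.5]
6 x [-0.0002, -0.0048, 0.0001] [0.0006, -0.0002, -0.0218]
```

play_rows --increments '[[[0, -0.004, 0, 0.0006, 0, -0.0218, 0.61], [0, -0.004, 0, 0.0006, 0, -0.0218, 0.61], [0, -0.004, 0, 0.0006, 0, -0.0218, 0.61], [0, -0.004, 0, 0.0006, 0, -0.0218, 0.61], [0, -0.003, 0, 0.0006, 0, -0.018, 0.61], [0, -0.001, 0, 0, 0, -0.006, 0.61], [0, 0, 0, 0, 0, 0, 0.61], [0, 0, 0, 0, 0, 0, 0.61], [0, 0, 0, 0, 0, 0, 0.61], [0, 0, 0, 0, 0, 0, 0.61]]]'

```text
t: 18.27
tcp_pos: [0.3411, 0.1024, 0.1011]
eef_rot: [0.795, 0.606, 0.001, -0.0]
contact_force: [-0.6, 0.1, -1.2]
opening: 0.0538
```

```bash
python3 - <<'E'
from h import *
from plan import plan
plan(.335,.103,.0285,75,8)
A=[]
for cam in("scene","top"):
    im,d=ctrl.get_image(cam); np.savez(f"{cam}.npz",im=im,d=d)
    c=proj(cam,np.array([[.37,.25,.06]]))[0].astype(int)
    A.append(cv2.resize(im[c[1]-35:c[1]+35,c[0]-23:c[0]+23],(394,600),interpolation=cv2.INTER_CUBIC)); print(cam,c)
    s=ctrl.sense();R=cv2.Rodrigues(np.zeros(3))[0]
    from scipy.spatial.transform import Rotation as Ro
    M=Ro.from_quat(s["eef_rot"]).as_matrix()
    for n,q in(("tipL",(.121,.024,-.008)),("tipR",(.121,-.024,-.008))): print(n,proj(cam,(s["tcp_pos"]+M@np.array(q))[None]).round(1),((proj(cam,(s["tcp_pos"]+M@np.array(q))[None])[0]-c+[23,35])*8.57).round())
cv2.imwrite("pics/c5.png",np.hstack(A))
E
```

```text
t 18.27 p [0.3411 0.1024 0.1011] yaw 74.65 tilt [ 5.0e-04  1.2e-03 -1.0e+00] open 0.0538 F [-0.6  0.1 -1.2]
8 x [-0.0001, -0.0008, 0.0091] [0.0, -0.0002, -0.0008]
scene [212 310]
tipL [[215.9 285.6]] [231.  91.]
tipR [[221.9 301.4]] [282. 227.]
top [157 243]
tipL [[166.4 233.1]] [278. 215.]
tipR [[161.5 248.9]] [236. 350.]
```

View pics/c5.png

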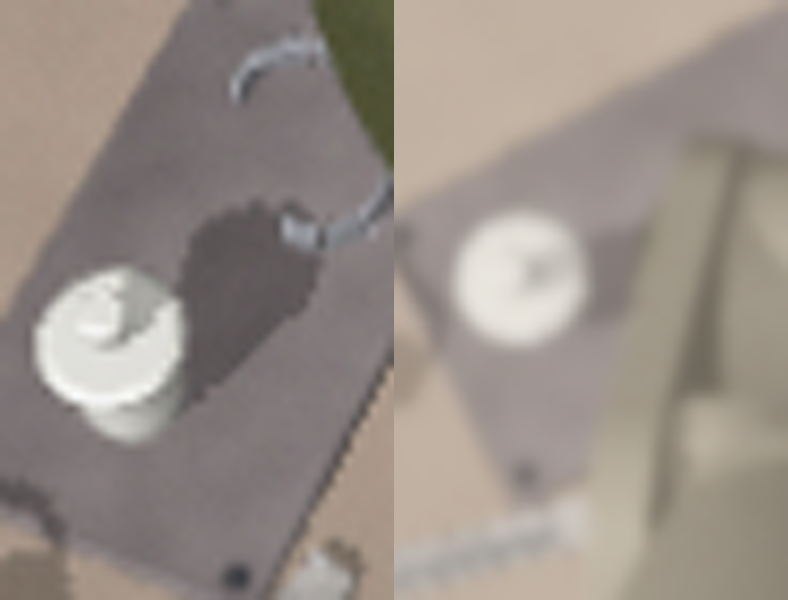

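Picture: the tongs are level, with open jaw tips at scene px (217,286) and (223,302), within 1 px of prediction. The lidded crucible stands at (202,314), clear ahead of them.

play_rows --increments '[[[0, -0.002, 0.003, 0, 0, 0, 0.61], [0, -0.002, 0.006, 0, 0, -0.001, 0.61], [0, -0.0015, 0.008, 0, 0, -0.001, 0.61], [0, -0.0015, 0.008, 0, 0, -0.001, 0.61], [0, 0, 0.008, 0, 0, -0.001, 0.61], [0, 0, 0.008, 0, 0, 0, 0.61], [0, 0, 0.006, 0, 0, 0, 0.61], [0, 0, 0, 0, 0, 0, 0.61], [0, 0, 0, 0, 0, 0, 0.61], [0, 0, 0, 0, 0, 0, 0.61]]]'

```text
t: 19.2
tcp_pos: [0.3324, 0.1046, 0.0494]
eef_rot: [0.794, 0.608, -0.0, -0.001]
contact_force: [-0.2, -0.2, -1.5]
opening: 0.0538
```

```bash
cat > rel.py <<'E'
import numpy as np
from bench import ctrl
from scipy.spatial.transform import Rotation as Ro
s=ctrl.sense();M=Ro.from_quat(s["eef_rot"]).as_matrix()
w=M.T@(np.array([.382,.2777,.036])-s["tcp_pos"])
print("t",s["t"],"waist-jaw in tool",(w-[.105,0,-.008]).round(4),"tilt",M[:,2].round(4),"yaw",np.degrees(np.arctan2(M[1,0],M[0,0])).round(2),"open",round(s["opening"],4),np.round(s["contact_force"],1),np.round(s["moment"],2))
E
python3 rel.py
```

```text
t 19.2 waist-jaw in tool [0.075  0.0028 0.0216] tilt [-0.0012  0.0012 -1.    ] yaw 74.88 open 0.0538 [-0.2 -0.2 -1.5] [-0.05 -0.04 -0.01]
```

play_rows --increments '[[[0, 0.001, 0.003, 0, 0, 0, 0.61], [0, 0.001, 0.005, 0, 0, 0, 0.61], [0, 0.0005, 0.005, 0, 0, 0, 0.61], [0, 0, 0.005, 0, 0, 0, 0.61], [0, 0, 0.002, 0, 0, 0, 0.61], [0, 0, 0, 0, 0, 0, 0.61], [0, 0, 0, 0, 0, 0, 0.61], [0.003, 0, 0, 0, 0, 0, 0.61], [0.005, 0, 0, 0, 0, 0, 0.61], [0.006, 0, 0, 0, 0, 0, 0.61]]]'

```text
t: 20.03
tcp_pos: [0.3396, 0.1178, 0.028]
eef_rot: [0.794, 0.607, 0.001, -0.0]
contact_force: [-0.5, -1.3, -1.3]
opening: 0.0542
```

```bash
python3 rel.py
```

```text
t 20.0333 waist-jaw in tool [ 0.0604 -0.001   0.0003] tilt [ 7.0e-04  1.2e-03 -1.0e+00] yaw 74.78 open 0.0542 [-0.5 -1.3 -1.3] [-0.08 -0.04  0.01]
```

play_rows --increments '[[[0.005, -0.0003, 0, 0, 0, 0, 0.61], [0.005, -0.0003, 0, 0, 0, 0, 0.61], [0.005, -0.0003, 0, 0, 0, 0, 0.61], [0.004, 0, 0, 0, 0, 0, 0.61], [0.003, 0, 0, 0, 0, 0, 0.61], [0.001, 0, 0, 0, 0, 0, 0.61], [0, 0, 0, 0, 0, 0, 0.61], [0, 0, 0, 0, 0, 0, 0.61], [0, 0, 0, 0, 0, 0, 0.61], [0, 0, 0, 0, 0, 0, 0.61]]]'

```text
t: 20.87
tcp_pos: [0.3456, 0.1444, 0.0284]
eef_rot: [0.794, 0.608, 0.001, 0.0]
contact_force: [0.7, 0.0, -1.4]
opening: 0.0537
```

```bash
python3 rel.py; python3 - <<'E'
from h import *
from scipy.spatial.transform import Rotation as Ro
im,d=ctrl.get_image("scene"); c=np.array([203,308])
s=ctrl.sense();M=Ro.from_quat(s["eef_rot"]).as_matrix()
for q in((.121,.022,-.008),(.121,-.022,-.008)): print(((proj("scene",(s["tcp_pos"]+M@np.array(q))[None])[0]-c+[25,25])*12).round())
cv2.imwrite("pics/c6.png",cv2.resize(im[c[1]-25:c[1]+25,c[0]-25:c[0]+25],(600,600),interpolation=cv2.INTER_CUBIC))
E
```

```text
t 20.8667 waist-jaw in tool [0.0332 0.0005 0.0006] tilt [ 0.002   0.0012 -1.    ] yaw 74.94 open 0.0537 [ 0.7  0.  -1.4] [-0.04 -0.06  0.  ]
[335. 296.]
[397. 468.]
```

View pics/c6.png

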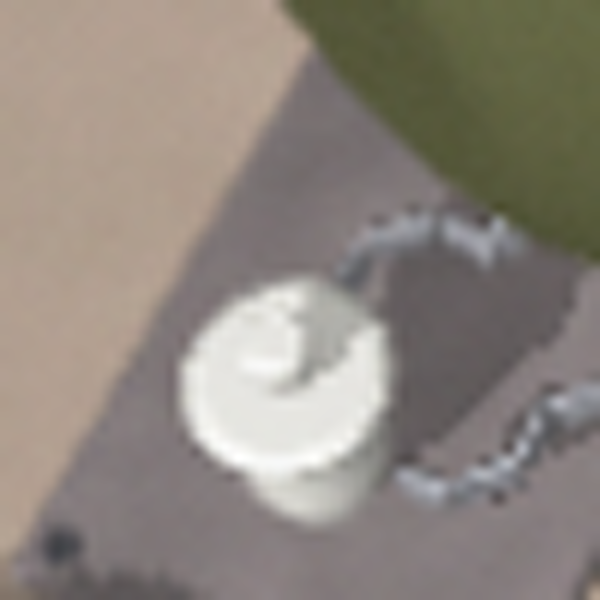

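Picture: the jaw tips at scene px (207,306) and (211,323) straddle the crucible's waist symmetrically, just before it. Go on.

play_rows --increments '[[[0.004, 0.0003, 0, 0, 0, 0, 0.61], [0.005, 0.0002, 0, 0, 0, 0, 0.61], [0.005, 0, 0, 0, 0, 0, 0.61], [0.005, 0, 0, 0, 0, 0, 0.61], [0.005, 0, 0, 0, 0, 0, 0.61], [0.004, 0, 0, 0, 0, 0, 0.61], [0.002, 0, 0, 0, 0, 0, 0.61], [0, 0, 0, 0, 0, 0, 0.61], [0, 0, 0, 0, 0, 0, 0.61], [0, 0, 0, 0, 0, 0, 0.61]]]'

```text
t: 21.75
tcp_pos: [0.3549, 0.1767, 0.0284]
eef_rot: [0.794, 0.608, 0.001, 0.0]
contact_force: [-0.6, 0.5, -0.2]
opening: 0.0541
```

```bash
python3 rel.py
```

```text
t 21.75 waist-jaw in tool [-0.0004  0.      0.0006] tilt [ 0.002   0.0013 -1.    ] yaw 74.96 open 0.0541 [-0.6  0.5 -0.2] [-0.08 -0.01 -0.05]
```

play_rows --increments '[[[0, 0, 0, 0, 0, 0, 0.58], [0, 0, 0, 0, 0, 0, 0.56], [0, 0, 0, 0, 0, 0, 0.54], [0, 0, 0, 0, 0, 0, 0.52], [0, 0, 0, 0, 0, 0, 0.5], [0, 0, 0, 0, 0, 0, 0.48], [0, 0, 0, 0, 0, 0, 0.46], [0, 0, 0, 0, 0, 0, 0.44], [0, 0, 0, 0, 0, 0, 0.4], [0, 0, 0, 0, 0, 0, 0.35]]]' --force 33

```text
t: 22.58
tcp_pos: [0.3545, 0.1761, 0.0284]
eef_rot: [0.794, 0.608, 0.001, -0.0]
contact_force: [-1.0, -0.8, -1.7]
opening: 0.0418
```

```bash
python3 rel.py
```

```text
t 22.5833 waist-jaw in tool [0.0003 0.0001 0.0005] tilt [ 0.0012  0.0011 -1.    ] yaw 74.91 open 0.0418 [-1.  -0.8 -1.7] [-0.08  0.05  0.04]
```

Stopped at 41.8 mm, which means closed on the crucible. Now I'll hold and lift gently.

play_rows --increments '[[[0, 0, 0, 0, 0, 0, 0.3], [0, 0, 0, 0, 0, 0, 0.3], [0, 0, -0.001, 0, 0, 0, 0.3], [0, 0, -0.002, 0, 0, 0, 0.3], [0, 0, -0.003, 0, 0, 0, 0.3], [0, 0, -0.004, 0, 0, 0, 0.3], [0, 0, -0.005, 0, 0, 0, 0.3], [0, 0, -0.005, 0, 0, 0, 0.3], [0, 0, -0.003, 0, 0, 0, 0.3], [0, 0, 0, 0, 0, 0, 0.3]]]'

```text
t: 23.42
tcp_pos: [0.3545, 0.176, 0.054]
eef_rot: [0.794, 0.608, 0.001, 0.0]
contact_force: [1.1, 0.1, -1.8]
opening: 0.0416
```

```bash
python3 rel.py; python3 - <<'E'
from h import *
im,d=ctrl.get_image("scene"); c=np.array([203,303])
cv2.imwrite("pics/c7.png",cv2.resize(im[c[1]-25:c[1]+25,c[0]-25:c[0]+25],(600,600),interpolation=cv2.INTER_CUBIC))
E
```

```text
t 23.4167 waist-jaw in tool [0.0003 0.     0.0261] tilt [ 0.0013  0.001  -1.    ] yaw 74.91 open 0.0416 [ 1.1  0.1 -1.8] [-0.18 -0.01  0.01]
```

View pics/c7.png

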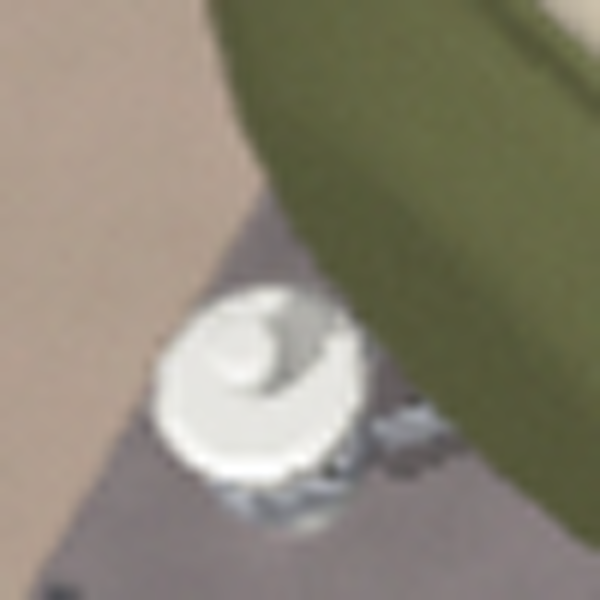

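Picture: the jaws hold the crucible's waist at scene px (203,318), and it is off the board and upright with the lid on. Lift the rest.

play_rows --increments '[[[0, 0, -0.002, 0, 0, 0, 0.3], [0, 0, -0.004, 0, 0, 0, 0.3], [0, 0, -0.006, 0, 0, 0, 0.3], [0, 0, -0.007, 0, 0, 0, 0.3], [0, 0, -0.007, 0, 0, 0, 0.3], [0, 0, -0.007, 0, 0, 0, 0.3], [0, 0, -0.007, 0, 0, 0, 0.3], [0, 0, -0.005, 0, 0, 0, 0.3], [0, 0, -0.003, 0, 0, 0, 0.3], [0, 0, 0, 0, 0, 0, 0.3]]]'

```text
t: 24.3
tcp_pos: [0.3543, 0.1759, 0.1075]
eef_rot: [0.794, 0.608, 0.001, 0.0]
contact_force: [-0.2, -0.1, -2.0]
opening: 0.0416
```

play_rows --increments '[[[0, 0, -0.002, 0, 0, 0, 0.3], [0, 0, -0.004, 0, 0, 0, 0.3], [0, 0, -0.002, 0, 0, 0, 0.3], [0, 0, 0, 0, 0, 0, 0.3], [0, 0, 0, 0, 0, 0, 0.3], [0, 0, 0, 0, 0, 0, 0.3], [0, 0, 0, 0, 0, 0, 0.3], [0, 0, 0, 0, 0, 0, 0.3], [0, 0, 0, 0, 0, 0, 0.3], [0, 0, 0, 0, 0, 0, 0.3]]]'

```text
t: 25.13
tcp_pos: [0.3536, 0.1758, 0.1154]
eef_rot: [0.794, 0.608, -0.0, -0.0]
contact_force: [0.2, 0.1, -2.3]
opening: 0.0413
```

```bash
python3 rel.py; python3 - <<'E'
from h import *
A=[]
for cam,z in(("scene",.12),("top",.12)):
    im,d=ctrl.get_image(cam); c=proj(cam,np.array([[.382,.278,z]]))[0].astype(int); print(c)
    A.append(cv2.resize(im[c[1]-25:c[1]+25,c[0]-17:c[0]+16],(396,600),interpolation=cv2.INTER_CUBIC))
    m=np.zeros(d.shape,bool); m[c[1]-12:c[1]+12,c[0]-12:c[0]+12]=1; m&=im.min(2)>165
    p=cloud(cam,m,d); p=p[(p[:,2]>.11)&(p[:,2]<.18)]
    print(cam,len(p),np.median(p,0).round(3) if len(p) else "", "z pct",np.percentile(p[:,2],[5,50,95]).round(3) if len(p) else "")
cv2.imwrite("pics/c8.png",np.hstack(A))
E
```

```text
t 25.1333 waist-jaw in tool [0.0008 0.0009 0.0874] tilt [-7.e-04  6.e-04 -1.e+00] yaw 74.9 open 0.0413 [ 0.2  0.1 -2.3] [-0.07 -0.04 -0.01]
[196 302]
scene 220 [0.377 0.28  0.143] z pct [0.137 0.143 0.158]
[142 237]
top 0  z pct
```

View pics/c8.png

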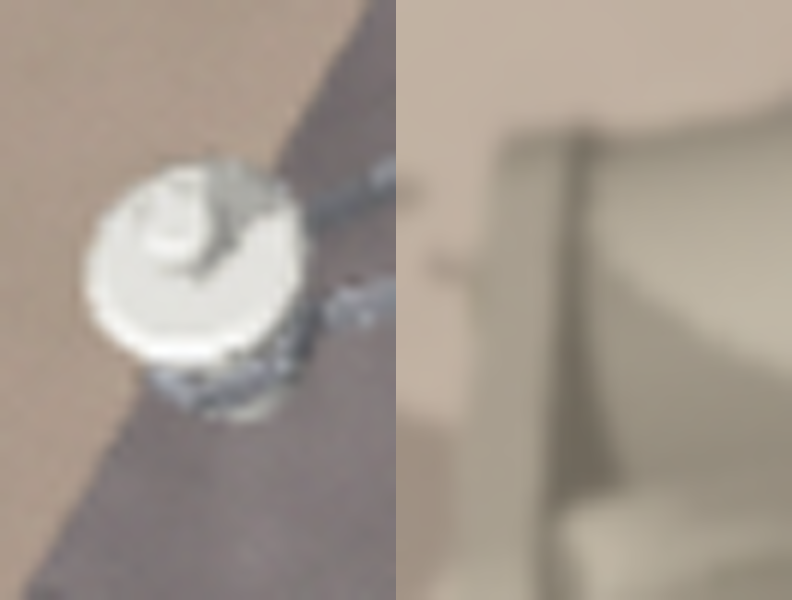

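The crucible hangs upright in the tongs at scene px (196,300), with the lid flush. The flange top reads 0.143 m against 0.146 m expected, so the foot is about 9 cm up. Handing in.

```bash
python3 -c "
from bench import ctrl
print(ctrl.finish_job()); s=ctrl.sense(); print(s['t'],s['opening'],s['contact_force'])"
```

```text
the job is handed in; nothing more can be done
None
the job is handed in; nothing more can be done
```

I set the lid on the crucible by its knob, took the steel tongs from their rest, closed them on the waist and lifted the crucible upright. I handed the job in at about 25 s, still holding it. The simulator gives no verdict.

**Last checks**
- **Grip:** the fingers stopped at 41.3 mm over the tongs, close to the 43 mm given for "closed on the crucible".
- **Jaw position:** the jaw point was about 1 mm from the waist, taking the waist to be where I measured it before the lift.
- **Lift:** the foot is about 95 mm above the bench, which is about 87 mm above the board. The flange top read 143 mm against 146 mm expected from the arm pose.
- **Lid:** the scene picture shows it flush and level on the rim.

**Not confirmed or slightly off**
- The top camera was blocked by the wrist at the end, so the final lid and height check rests on the scene camera alone. It was also hidden while I placed the lid, but I saw it seated before taking the tongs.
- The two cameras disagreed by about 2 mm on absolute positions, so I used the average.
- The knob grip read 14.3 mm against the 15.6 mm given, with no visible effect.
- I did not re-measure the bystanders at the end. I kept my moves clear of them and saw no sign of contact in the force readings.

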